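# Start the flange nut on the hold-down clamp and run it down

### The arm

A 6-joint arm with a two-finger parallel gripper is mounted at the origin on a cart in front of the work surface, level with it; the furniture and walls round the work are solid. World frame = base frame: x ahead of the robot, y to its left, z up, the work surface at z = 0. Lengths are in m, angles in degrees, forces in N, time in s.
With the tool pointing down it reaches from about 0.4 to 0.825 m from the base axis. Payload 7 kg.
Tool frame: the origin (TCP) lies at the very end of the fingers, on their centre line; the grasp point (between the pads) lies 19 mm behind it; z points along the fingers, y is the line along which they close (so a half turn about z gives the same grasp; the last joint's range is limited). The gripper opens to 88 mm and grips with 3 to 60 N. Pads are 19 mm wide; open, the fingers measure 130 mm over their backs; the gripper's body (78 mm by 193 mm) begins 47 mm behind the grasp point.
Start: joints at [16.507, 20.546, 0.682, 0, -70.136, -16.507], TCP at [0.675, -0, 0.227] pointing down, gripper open.
Joint ranges: [-176.03, 176.03], [-82.01, 121.73], [-58.28, 71.71], [-173.87, 95.51], [-174.79, -0.11], [-173.66, 173.66]. Speed limits (degrees/s): [136.94, 136.94, 172.46, 180, 180, 180].

### API

Orientations are given as [roll, pitch, yaw] about the fixed x, y, z axes, in that order (R = Rz(yaw) Ry(pitch) Rx(roll)).
In Python, from plant import r gives the robot as it stands. The module is installed in compiled form; this text tells all that it offers.
- The arm moves only by the tool jog_arm, never from a script. Its arguments are lists of equal length, an entry for each row: "travel": the shift along the tool's x, y, z each as a share of 50 cm, from -1 to 1, a list of three; "dr": the turn, a rotation vector about the tool's x, y, z each as a share of 360 degrees, from -1 to 1, a list of three; "claw": the opening, from 0 (shut) to 1 (fully open). A call has exactly 10 rows; each row is the pose to reach, as a shift and turn from the pose commanded when the call began, along the tool's axes at that moment, turning the shorter way round; what a row does not reach only later rows make up. A row lasts 1/8 s, in which the tool goes at most 62.5 mm and 10.7 degrees, less where a joint would pass 70% of its speed; a pose out of reach is approached as far as the arm can. A call with a number of a shift or a turn outside -1 to 1 is refused whole. A call with a gripper value outside its range is refused whole. The fingers move at their own pace and stop on an object; "newtons" is the grip in N (left out, the last holds). Time passes only in rows, so rows that repeat a pose let the fingers close, or fill a call up. It gives the time, the measured TCP pose, the force, the opening and the grip force at its end, in the units of the state.
- r.get_state(): the state, without advancing time (a new reading comes with each control period).
- r.capture(name): name is "scene" or "side" or "wrist"; returns a dict with "pixels" (420x560x3 uint8, red, green, blue), "range_z" (420x560 float32, m along the optical axis (not along the pixel's ray), 0 where there is no reading), "fx", "fy", "cx", "cy" (pixels), "position" and "attitude" of the camera in the world; the wrist camera has in their place "hand_eye" (4x4, takes a point from camera to tool coordinates, whose origin is the TCP and whose axes are the flange's). Camera axes: x right, y up, looking along -z (the intrinsics and any distortion apply to the point x, -y, -z); pixel columns grow to the right and rows downward; lengths in m; the calibration is good to about 2 mm. A picture is of the moment at which its call begins: read the wrist's pose just before it.
- r.close_job(): hands the job in; it is judged then, once.
Trained networks look in the newest picture that a camera, given by its name, has taken for a name from the list of things; names that differ only in an ending like _2 or _b are one class to them, and where a whole thing is asked for, a point or a joint stands for the part that bears it (a point fixed in the world has none). Each returns a list of dicts, best first, with "conf" (0 to 1); they miss things now and then, are a little off and sometimes report something else, mostly with a low value. They report only what shows in the picture. A call takes as long as a camera call. They do not tell look-alikes from the thing itself.
- r.boxes_of(name, camera): "extent" ([left, top, right, bottom] in pixels, round what is visible of it).
- r.regions_of(name, camera): "pixels" (420x560 bool, what is visible of it) and "extent" ([left, top, right, bottom] in pixels, round what is visible of it).
- r.tip_of(name, camera): "at" ([column, row] in pixels: a listed point, or the origin of a listed thing).
The state is a dict: "time_s": time; "joints": joint angles; "qd": joint speeds; "joint_torque": joint torques, N m; "tcp_pos": TCP position; "eef_rot": TCP orientation; "contact_force": force on the tool from outside, world axes, zero at the start; "moment": the same for the moment, N m; "gripper_width": finger opening in m; "gripper_force": force on a finger pad.
Only numpy, scipy, OpenCV 4.12 (cv2) and the standard library are available. Lean on these libraries where they do the work, as an engineer would, in place of code of your own. Each camera call takes 0.05 s, during which the arm holds its last target. There are 200 camera calls.

### The job

Put the loose flange nut, flange down, on the upright stud of the hold-down clamp and fasten the clamp with it: rest it lightly on the end of the thread, back it off anticlockwise until the thread drops in, then screw it clockwise until its flange lies flat on the clamp's strap and it is snug, finger tight and no more, and let go. Go gently, never forcing the nut against the thread, and leave the tape, the reel of solder and the yellow wick reel where they are.

Things in the scene. Friction and masses are not known exactly. Their poses are not given: they have to be found in the camera images.
- nut: Loose dark steel flange nut, 36 mm high, 150 g: a hexagon 44 mm across flats on a round flange 56 mm wide and 5 mm thick. Origin: centre of the flange's underside; z up the bore; x square to one flat (flats every 60 degrees). Bore 31 mm, with three round inner lugs, 4 mm thick, that reach in to 11 mm from the axis. Starts flange down on the plywood riser.
- clamp: Hold-down clamp, fixed on the plywood riser (46 mm high): grey base 100x66 mm, on it a steel strap (92 along x, 60 along y) and an aluminium plate that sticks out at +x. Origin: centre of the base's underside, under the stud; z up. Top of the strap, where the flange seats: z = 24 mm. The steel stud stands through the strap's centre, on the z axis; plain pilot 20 mm thick with a coned tip, top at z = 64 mm.
- thread_end (a point): Point on the stud's axis at the flat end of its thread, 20.6 mm above the strap, 19.4 mm below the pilot's top. Right-hand three-start thread, 29 mm outside, 30 mm lead; so the nut sinks 30 mm a turn clockwise from above, with 1.4 mm axial play. The thread's angle about the axis is hidden and differs each time; this point's axes do not show it.
- seat (a point): Centre of the strap's top, on the stud's axis. Height of the nut's origin over it: about 14.6 mm (or 17.6 on a stop tooth) while the lugs rest on the thread's end, 5 to 8 mm once dropped in, 0 when seated. Each start has a 3 mm stop tooth, which jams a nut turned clockwise too soon; backed off by up to 105 degrees it drops in. 65 to 85 degrees clockwise then seat it, some 20 more bind it; 0.2 to 1 Nm is snug (it locks itself). A push over 25 N is forcing it.
- tape: Roll of black tape lying flat, 62 mm wide, 19 mm high; bystander, stays. Origin at its underside.
- reel: Small reel of solder standing on its orange flange, 44 mm wide, 30 mm high; bystander, stays. Origin at its underside.
- wick: Flat yellow wick reel, 45x78x9 mm; bystander, stays. Origin at its underside.
There are look-alikes about, which are no part of the job. What is shaped like the nut but white is not meant.

How it is judged (in metres and radians):
On the way, in this order (a step that is already met when the one before it is completed fails the run):
1. the nut is slipped over the stud's pilot, upright (horizontal distance between nut and seat below 0.004 m and z of nut in the frame of seat below 0.03 m and angle between nut's own z axis and vertical below 0.15 rad), for 0.05 s.
2. the nut has dropped into the thread (horizontal distance between nut and seat below 0.003 m and z of nut in the frame of seat below 0.0095 m and angle between nut's own z axis and vertical below 0.1 rad), for 0.1 s.
At the end, for the whole second after the job is handed in: The nut is on the stud (axis within 3 mm, upright within 0.05 rad), its flange within 1.5 mm of the strap's top and clamped snug (contact forces with the clamp over 6 N in all, more than its own weight), at rest and let go (horizontal distance between nut and seat below 0.003 m and z of nut in the frame of seat below 0.0015 m and angle between nut's own z axis and vertical below 0.05 rad and contact force between nut and clamp above 6 N and linear speed of nut below 0.01 m/s and angular speed of nut below 0.1 rad/s); the robot touches nothing.
It fails at once if the nut is pressed or wrenched against the stud with contact forces of more than 40 N in all before it has dropped into the thread (contact force between nut and clamp above 40 N and z of nut in the frame of seat above 0.0095 m).
It fails at once if the nut is forced against the clamp with more than 250 N in all (thread and strap) (contact force between nut and clamp above 250 N).
It fails at once if the tape, the reel of solder or the wick reel is moved by more than 20 mm (distance of any of tape, reel, wick from where it was at the start of the episode above 0.02 m).
It also fails if it takes over 72 s, if anything falls off the work surface, if the arm or the gripper's body presses on something with over 40 N, if the wrist force passes 120 N, or if a joint passes its speed limit or range.

## Working session

There is one attempt and no reset: what is moved stays moved. The work goes in short steps, Python scripts to look and compute and a tool call to move; the robot and the scene stay as the last step left them, time stands still between calls to the robot, and variables do not carry over. Pictures are saved under pics/ and viewed, at most 10 in all, crops included, and the job is handed in when it is done.

Besides the shell and the picture viewer there is one more tool, called after "Emit:" by a JSON object that holds its "api" and its "payload", one argument or row to a line. jog_arm: Moves the arm, as the interface text tells. Its arguments: {"type":"object","properties":{"travel":{"type":"array"},"dr":{"type":"array"},"claw":{"type":"array"},"newtons":{"type":"number"}},"required":["travel","dr","claw"]}

```bash
mkdir -p pics; cat > h.py <<'E'
import numpy as np, cv2
from scipy.spatial.transform import Rotation as R
from plant import r
def cam(n):
    s=r.get_state(); c=r.capture(n)
    if 'hand_eye' in c:
        T=np.eye(4); T[:3,:3]=R.from_euler('xyz',s['eef_rot'],degrees=True).as_matrix(); T[:3,3]=s['tcp_pos']
        c['T']=T@np.array(c['hand_eye'])
    else:
        T=np.eye(4); a=np.array(c['attitude'],float)
        T[:3,:3]=a if a.shape==(3,3) else R.from_euler('xyz',a,degrees=True).as_matrix()
        T[:3,3]=c['position']; c['T']=T
    return c
def pts(c):
    z=c['range_z']; v,u=np.mgrid[:z.shape[0],:z.shape[1]]
    p=np.stack([(u-c['cx'])/c['fx']*z,-(v-c['cy'])/c['fy']*z,-z],-1)
    P=p@c['T'][:3,:3].T+c['T'][:3,3]; P[z==0]=np.nan
    return P
def save(c,n,box=None,k=1):
    im=c['pixels'][:,:,::-1]
    if box: im=im[box[1]:box[3],box[0]:box[2]]
    cv2.imwrite('pics/'+n,cv2.resize(np.ascontiguousarray(im),None,fx=k,fy=k))
E
python3 - <<'E'
from h import *
print(r.get_state())
for n in ('scene','side'):
    c=cam(n); save(c,n+'.png'); print({k:v for k,v in c.items() if k not in('pixels','range_z','T')})
    P=pts(c); np.save(n+'.npy',P)
    for t in ('nut','clamp','tape','reel','wick'):
        for d in r.regions_of(t,n): 
            q=P[d['pixels']]; print(n,t,round(d['conf'],2),np.round(d['extent']),np.round(np.nanmedian(q,0),3), c['pixels'][d['pixels']].mean(0).round(), np.round(np.nanpercentile(q,[2,98],axis=0),3).tolist())
E
```

```text
{'time_s': 0.0, 'joints': array([ 1.65089169e+01,  2.05894604e+01,  6.35537037e-01, -1.91309199e-02,
       -7.01363632e+01, -1.65064133e+01]), 'qd': array([ 0.04568946,  0.07074258, -0.06193764,  0.00307879,  0.08224063,
        0.03986958]), 'joint_torque': array([-8.00930356e-04, -5.82726967e+01,  2.93058443e+01,  6.99745238e+00,
        6.93249181e-03, -2.06530804e-04]), 'tcp_pos': array([ 6.74524160e-01, -5.64315451e-06,  2.25661486e-01]), 'eef_rot': array([ 1.79908324e+02, -8.41138340e-03, -9.00040043e+01]), 'contact_force': array([ 0.53268932,  0.25807369, -0.02766535]), 'moment': array([-0.01829243, -0.00695999,  0.02494987]), 'gripper_force': 0.0, 'gripper_width': 0.08748283900869436}
{'fx': 461.16228290324597, 'fy': 461.16228290324597, 'cx': 286.28641621664303, 'cy': 215.6512114379707, 'position': array([-0.16102161, -0.80757286,  0.93746911]), 'attitude': array([ 42.42957991,   0.1626268 , -57.17410282])}
scene nut 0.85 [311. 310. 337. 342.] [ 0.306 -0.596  0.022] [143. 141. 137.] [[0.288, -0.617, 0.001], [0.333, -0.573, 0.037]]
scene nut 0.74 [234. 180. 258. 203.] [ 0.522
[... 841 characters left out ...]
8.] [ 0.523 -0.216  0.067] [66. 60. 54.] [[0.501, -0.247, 0.045], [0.55, -0.199, 0.082]]
side nut 0.59 [370. 187. 393. 212.] [ 0.309 -0.579  0.023] [173. 165. 149.] [[0.287, -0.61, 0.0], [0.335, -0.566, 0.036]]
side tape 0.71 [193. 288. 225. 313.] [ 0.542 -0.17   0.016] [73. 60. 43.] [[0.512, -0.186, 0.0], [0.557, -0.134, 0.019]]
side reel 0.62 [186. 223. 207. 246.] [ 0.637 -0.302  0.027] [194. 128.  73.] [[0.621, -0.33, 0.0], [0.659, -0.289, 0.03]]
side reel 0.43 [189. 288. 226. 313.] [ 0.541 -0.172  0.016] [85. 72. 54.] [[0.509, -0.201, -0.002], [0.562, -0.132, 0.02]]
side wick 0.61 [320. 232. 347. 248.] [ 0.371 -0.421  0.007] [226. 221.  95.] [[0.349, -0.444, -0.0], [0.39, -0.327, 0.078]]
```

View pics/scene.png

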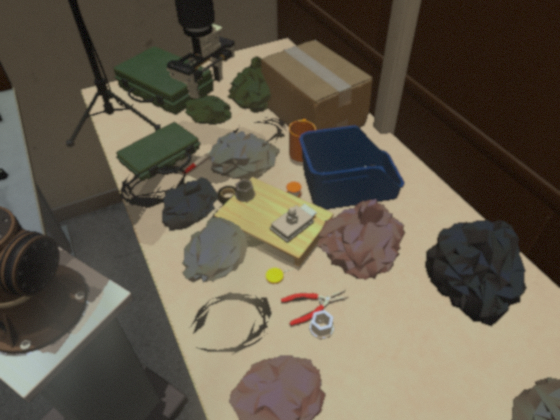

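View pics/side.png

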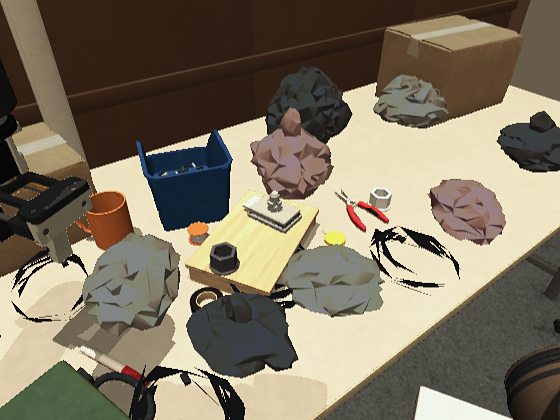

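Candidates for the nut are the dark hex nut (scene 246,190; side 224,258) and the white look-alike (scene 321,322; side 381,198). By its description I choose the dark one on the riser, next to the tape.

```bash
python3 - <<'E'
from h import *
A=np.concatenate([np.load(n+'.npy').reshape(-1,3) for n in('scene','side')]); A=A[~np.isnan(A[:,0])]
print('heightmap cm, rows x .35-.75, cols y -.55..0.05')
for x in np.arange(.34,.78,.03):
    print('%.2f'%x,[int(100*m[:,2].max()) if len(m:=A[(abs(A[:,0]-x)<.015)&(abs(A[:,1]-y)<.015)]) else -1 for y in np.arange(-.55,.08,.03)])
c=cam('wrist'); print(c['hand_eye'],c['fx'],c['cx'],c['cy'])
P=np.load('side.npy').reshape(-1,3)
for P in (np.load('side.npy').reshape(-1,3),np.load('scene.npy').reshape(-1,3)):
    m=P[(P[:,2]>.085)&(P[:,2]<.115)&(abs(P[:,0]-.5)<.06)&(abs(P[:,1]+.39)<.06)]; print(len(m),m.mean(0) if len(m) else '')
E
```

```text
heightmap cm, rows x .35-.75, cols y -.55..0.05
0.34 [1, 1, 1, 0, 1, 0, 0, 8, 9, 9, 9, 8, 5, 0, 4, 6, 5, 0, 0, 1, 2]
0.37 [1, 1, 0, 1, 1, 1, 0, 7, 8, 9, 9, 8, 4, 6, 7, 7, 7, 0, 3, 3, 3]
0.40 [1, 0, 0, 0, 1, 1, 0, 5, 7, 8, 8, 7, 5, 7, 8, 8, 7, 6, 3, 3, 0]
0.43 [10, 7, 0, 4, 4, 5, 4, 5, 5, 6, 6, 4, 6, 8, 10, 10, 7, 6, 3, 0, 0]
0.46 [15, 12, 9, 4, 7, 7, 7, 6, 4, 4, 4, 4, 4, 7, 10, 10, 6, 5, 2, 0, 0]
0.49 [15, 14, 11, 4, 7, 11, 10, 5, 4, 4, 5, 8, 4, 6, 7, 7, 5, 3, 2, 2, 3]
0.52 [19, 14, 11, 9, 7, 11, 9, 4, 5, 4, 8, 8, 8, 2, 5, 5, 5, 0, 4, 4, 4]
0.55 [19, 14, 11, 4, 7, 7, 7, 4, 5, 4, 8, 8, 8, 2, 2, 0, 0, 0, 3, 3, 5]
0.58 [14, 12, 9, 4, 6, 6, 5, 4, 4, 4, 4, 4, 6, 9, 9, 9, 8, 33, 33, 33, 33]
0.61 [13, 12, -1, 4, 15, 15, 15, 4, 4, 4, 4, 6, 9, 11, 11, 10, 9, 33, 47, 33, 33]
0.64 [10, 0, 0, 15, 15, 5, 15, 15, 3, 2, 0, 8, 10, 11, 11, 11, 11, 48, 48, 47, 31]
0.67 [0, 0, 15, 15, 4, -1, 2, 15, 15, 0, 0, 8, 10, 11, 11, 11, 11, 48, 40, 37, 4]
0.70 [0, 15, 15, 5, -1, -1, -1, 3, 15, 15, 0, 7, 9, 10, 10, 11, 6, 47, 40, 0, 0]
0.73 [12, 14, 3, -1, -1, -1, -1, 5, 15, 15, 0, 6, 7, 6, 6, 6, 6, 39, 39, 29, 0]
0.76 [9, 4, -1, -1, -1, -1, 6, 15, 15, 0, 10, 10, 0, -1, 2, 0, 0, 33, 33, 33, 3]
[[ 5.19414930e-04  9.68176801e-01  2.50266681e-01  6.74586912e-02]
 [ 9.99999764e-01 -6.15685760e-04  3.06384624e-04  1.63232841e-04]
 [ 4.50720117e-04  2.50266463e-01 -9.68176892e-01 -1.58561256e-01]
 [ 0.00000000e+00  0.00000000e+00  0.00000000e+00  1.00000000e+00]] 372.83057663570935 279.6589607666292 204.38292112014622
143 [ 0.49747763 -0.38752364  0.09719831]
103 [ 0.49682175 -0.3969331   0.09788858]
```

Emit:
{"api": "jog_arm", "payload": {
  "travel": [
    [0.45,0.3,0.0],
    [0.45,0.3,0.0],
    [0.45,0.3,0.0],
    [0.45,0.3,0.0],
    [0.45,0.3,0.06],
    [0.45,0.3,0.06],
    [0.45,0.3,0.06],
    [0.45,0.3,0.06],
    [0.45,0.3,0.06],
    [0.45,0.3,0.06]
  ],
  "dr": [
    [0,0,0],
    [0,0,0],
    [0,0,0],
    [0,0,0],
    [0,0,0],
    [0,0,0],
    [0,0,0],
    [0,0,0],
    [0,0,0],
    [0,0,0]
  ],
  "claw": [1,1,1,1,1,1,1,1,1,1]
}}

```text
time_s: 1.9
tcp_pos: [0.5254, -0.2246, 0.1968]
eef_rot: [-180.0, -0.0, -90.0]
contact_force: [0.4, -0.4, -0.7]
gripper_width: 0.0877
gripper_force: 0.0
```

```bash
python3 - <<'E'
from h import *
c=cam('wrist'); print(r.get_state()['tcp_pos'],r.get_state()['eef_rot'],r.get_state()['joints'])
save(c,'w1.png'); P=pts(c); np.save('w1.npy',P)
for d in r.regions_of('nut','wrist'):
    q=P[d['pixels']]; print(d['conf'],d['extent'],np.nanmedian(q,0))
q=P.reshape(-1,3); q=q[(abs(q[:,0]-.525)<.05)&(abs(q[:,1]+.225)<.05)]
t=q[(q[:,2]>.079)&(q[:,2]<.088)]; print('top',len(t),t.mean(0),t[:,2].mean())
(cx,cy),rad=cv2.minEnclosingCircle((t[:,:2]*1000).astype(np.float32)); print(cx,cy,rad)
# hexagon fit: best centre/angle by min max projection
b=None
hull=cv2.convexHull((t[:,:2]*1000).astype(np.float32))[:,0]
for a in np.arange(0,60,.5):
    h=[]
    for k in range(3):
        n=np.array([np.cos(np.radians(a+60*k)),np.sin(np.radians(a+60*k))]); s=t[:,:2]@n*1000; h.append((np.percentile(s,99.5)-np.percentile(s,.5)))
    if b is None or sum(h)<b[0]: b=(sum(h),a,h)
print(b)
f=q[(q[:,2]>.049)&(q[:,2]<.053)]; print('flange',len(f)); 
if len(f)>5:print(cv2.minEnclosingCircle((f[:,:2]*1000).astype(np.float32)))
E
```

```text
[ 0.52525462 -0.22466953  0.19672846] [-1.79985159e+02 -6.13716603e-04 -8.99652207e+01] [-3.54115859e+00  1.20800819e+01 -1.51751118e+01 -3.52307180e-04
 -6.27299556e+01  3.57609938e+00]
0.78 [241.6, 157.6, 308.3, 233.6] [ 0.52893923 -0.22941683  0.08037542]
top 1525 [ 0.52889957 -0.22517456  0.08229014] 0.08229013552456653
528.896484375 -224.80691528320312 25.23216438293457
(np.float64(131.3707133519983), np.float64(16.5), [np.float64(43.63066793535472), np.float64(43.904972342330154), np.float64(43.835073074313414)])
flange 623
((527.1968383789062, -237.25535583496094), 35.38604736328125)
```

View pics/w1.png

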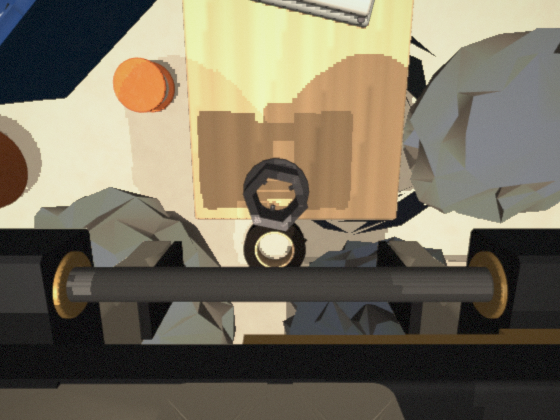

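The dark nut is confirmed at wrist (275,190), with the tape below it at (275,245). I'll measure the stud from the same relative view so that calibration bias cancels.

Emit:
{"api": "jog_arm", "payload": {
  "travel": [
    [0.33,0.064,-0.056],
    [0.33,0.064,-0.056],
    [0.33,0.064,-0.056],
    [0.33,0.064,-0.056],
    [0.33,0.064,-0.056],
    [0.33,0.064,-0.056],
    [0.33,0.064,-0.056],
    [0.33,0.064,-0.056],
    [0.33,0.064,-0.056],
    [0.33,0.064,-0.056]
  ],
  "dr": [
    [0,0,0],
    [0,0,0],
    [0,0,0],
    [0,0,0],
    [0,0,0],
    [0,0,0],
    [0,0,0],
    [0,0,0],
    [0,0,0],
    [0,0,0]
  ],
  "claw": [1,1,1,1,1,1,1,1,1,1]
}}

```text
time_s: 3.25
tcp_pos: [0.493, -0.3899, 0.2246]
eef_rot: [-180.0, -0.0, -90.0]
contact_force: [-0.2, -0.4, -0.9]
gripper_width: 0.0878
gripper_force: 0.0
```

```bash
python3 - <<'E'
from h import *
c=cam('wrist'); s=r.get_state(); print(s['tcp_pos'],s['eef_rot'],s['joints'])
P=pts(c); np.save('w2.npy',P)
print('tip',[(d['conf'],d['at']) for d in r.tip_of('thread_end','wrist')],[(d['conf'],d['at']) for d in r.tip_of('seat','wrist')])
q=P.reshape(-1,3); q=q[(abs(q[:,0]-.497)<.07)&(abs(q[:,1]+.39)<.07)]
for lo,hi in ((.066,.075),(.084,.096),(.096,.106),(.107,.116)):
    t=q[(q[:,2]>lo)&(q[:,2]<hi)]; print(lo,len(t),t.mean(0),np.percentile(t[:,:2],[1,99],axis=0).tolist(),cv2.minEnclosingCircle((t[:,:2]*1000).astype(np.float32)))
save(c,'w2.png',(180,100,380,250),4)
A=np.concatenate([np.load('side.npy').reshape(-1,3),P.reshape(-1,3)])
b=A[(A[:,2]>.12)&(A[:,2]<.2)&(A[:,0]>.55)&(abs(A[:,1]+.39)<.11)]
d=np.hypot(b[:,0]-.497,b[:,1]+.39); i=np.argsort(d)[:400:40]; print('bin near',b[i].round(3).tolist(),b[:,2].max())
E
```

```text
[ 0.49303462 -0.3899608   0.22459093] [-1.79997959e+02 -1.63607902e-03 -8.99941528e+01] [-2.05761732e+01  1.62905902e+01 -5.70271398e+00  8.77942955e-04
 -6.80042096e+01  2.05816917e+01]
tip [(0.66, [266.7, 189.7])] [(0.71, [269.7, 184.0])]
0.066 6207 [ 0.50204183 -0.39538832  0.07031349] [[0.45539691771727003, -0.42835607654216173], [0.5484289232743764, -0.35953048619300676]] ((501.9834289550781, -393.52874755859375), 53.407020568847656)
0.084 390 [ 0.50144507 -0.39759922  0.09064917] [[0.4878793157269535, -0.40800514087843615], [0.5154713108571058, -0.3795193217477171]] ((502.0037841796875, -393.5243225097656), 14.793900489807129)
0.096 151 [ 0.5016672  -0.39683234  0.10362901] [[0.4927044636688606, -0.40329898651460394], [0.5118407056281356, -0.3842007402230682]] ((501.97003173828125, -393.53668212890625), 10.02564525604248)
0.107 363 [ 0.50184799 -0.39405401  0.10969291] [[0.49422151792875835, -0.4011895470549953], [0.5093780568940558, -0.3858282803994125]] ((501.99365234375, -393.89288330078125), 8.725924491882324)
bin near [[0.601, -0.393, 0.151], [0.604, -0.397, 0.153], [0.604, -0.4, 0.151], [0.605, -0.401, 0.153], [0.606, -0.385, 0.148], [0.606, -0.395, 0.154], [0.607, -0.389, 0.154], [0.606, -0.404, 0.155], [0.606, -0.409, 0.15], [0.607, -0.406, 0.154]] 0.19998897326886073
```

View pics/w2.png

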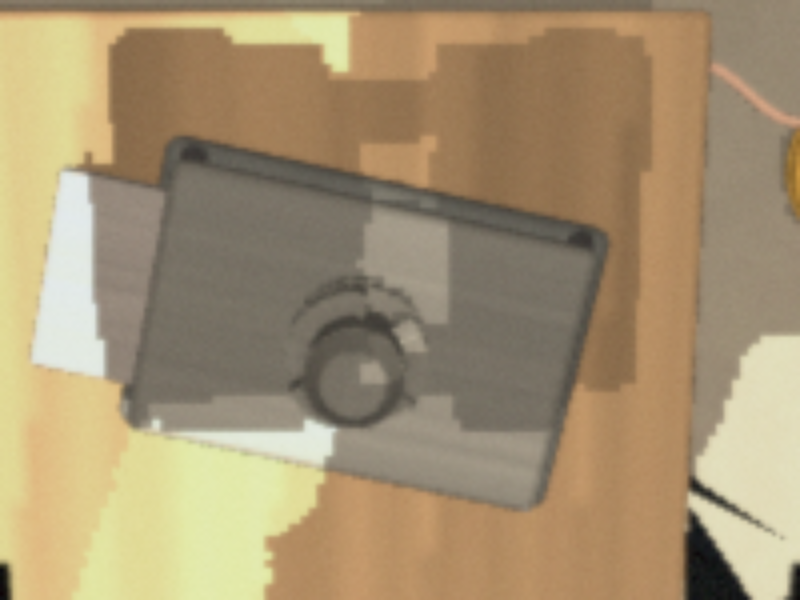

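Emit:
{"api": "jog_arm", "payload": {
  "travel": [
    [-0.33,-0.072,0.0],
    [-0.33,-0.072,0.0],
    [-0.33,-0.072,0.0],
    [-0.33,-0.072,0.0],
    [-0.33,-0.072,0.1],
    [-0.33,-0.072,0.17],
    [-0.33,-0.072,0.17],
    [-0.33,-0.072,0.17],
    [-0.33,-0.072,0.17],
    [-0.33,-0.072,0.17]
  ],
  "dr": [
    [0,0,-0.2125],
    [0,0,-0.2125],
    [0,0,-0.2125],
    [0,0,-0.2125],
    [0,0,-0.2125],
    [0,0,-0.2125],
    [0,0,-0.2125],
    [0,0,-0.2125],
    [0,0,-0.2125],
    [0,0,-0.2125]
  ],
  "claw": [1,1,1,1,1,1,1,1,1,1]
}}

```text
time_s: 4.65
tcp_pos: [0.5293, -0.2251, 0.1401]
eef_rot: [-180.0, -0.1, -13.6]
contact_force: [-0.0, 0.4, 0.3]
gripper_width: 0.0876
gripper_force: 0.0
```

```bash
python3 - <<'E'
from h import *
c=cam('wrist'); s=r.get_state(); print(s['tcp_pos'],s['eef_rot'],s['joints'])
P=pts(c)
q=P.reshape(-1,3); q=q[(abs(q[:,0]-.529)<.03)&(abs(q[:,1]+.225)<.03)]
t=q[(q[:,2]>.079)&(q[:,2]<.088)]; print(len(t),cv2.minEnclosingCircle((t[:,:2]*1000).astype(np.float32)))
b=[]
for a in np.arange(0,60,.5):
    h=sum(np.ptp(np.percentile(t[:,:2]@np.array([np.cos(x),np.sin(x)])*1000,[.5,99.5])) for x in np.radians(a+np.array([0,60,120]))); b.append((h,a))
print(min(b))
E
```

```text
[ 0.52920847 -0.22505258  0.14003807] [-1.79987913e+02 -5.34008230e-02 -1.36124899e+01] [-3.55733390e+00  1.52912595e+01 -1.89734032e+01 -3.12169390e-03
 -5.56806464e+01  7.99466084e+01]
2339 ((528.4596557617188, -224.6212158203125), 25.406694412231445)
(np.float64(131.12133916931185), np.float64(18.0))
```

Emit:
{"api": "jog_arm", "payload": {
  "travel": [
    [0,0,0.08],
    [0,0,0.14],
    [0,0,0.166],
    [0,0,0.166],
    [0,0,0.166],
    [0,0,0.166],
    [0,0,0.166],
    [0,0,0.166],
    [0,0,0.166],
    [0,0,0.166]
  ],
  "dr": [
    [0,0,0],
    [0,0,0],
    [0,0,0],
    [0,0,0],
    [0,0,0],
    [0,0,0],
    [0,0,0],
    [0,0,0],
    [0,0,0],
    [0,0,0]
  ],
  "claw": [1,1,1,1,0.4,0.4,0.4,0.4,0.4,0.4],
  "newtons": 20
}}

```text
time_s: 5.95
tcp_pos: [0.5291, -0.225, 0.0567]
eef_rot: [-180.0, -0.0, -13.5]
contact_force: [-0.7, -0.7, 2.6]
gripper_width: 0.0442
gripper_force: 19.9
```

Emit:
{"api": "jog_arm", "payload": {
  "travel": [
    [0,0,-0.1],
    [0,0,-0.18],
    [0.0,0.05,-0.18],
    [0.01,0.12,-0.18],
    [0.02,0.22,-0.18],
    [0.0269,0.3,-0.18],
    [0.0269,0.341,-0.18],
    [0.0269,0.341,-0.166],
    [0.0269,0.341,-0.166],
    [0.0269,0.341,-0.166]
  ],
  "dr": [
    [0,0,0],
    [0,0,0],
    [0,0,0.0735],
    [0,0,0.0735],
    [0,0,0.0735],
    [0,0,0.0735],
    [0,0,0.0735],
    [0,0,0.0735],
    [0,0,0.0735],
    [0,0,0.0735]
  ],
  "claw": [0.4,0.4,0.4,0.4,0.4,0.4,0.4,0.4,0.4,0.4]
}}

```text
time_s: 7.2
tcp_pos: [0.5025, -0.393, 0.1396]
eef_rot: [-180.0, 0.0, -39.9]
contact_force: [-0.2, -0.7, -1.4]
gripper_width: 0.044
gripper_force: 19.9
```

```bash
python3 - <<'E'
from h import *
s=r.get_state(); print(s)
c=cam('wrist'); save(c,'w3.png'); P=pts(c)
T=s['tcp_pos']; q=P.reshape(-1,3)
d=r.regions_of('nut','wrist'); print([(x['conf'],x['extent']) for x in d])
q=q[(abs(q[:,0]-T[0])<.03)&(abs(q[:,1]-T[1])<.03)]
print(np.histogram(q[:,2],bins=np.arange(.06,.2,.006)))
ztop=T[2]-.0107+.036; t=q[abs(q[:,2]-ztop)<.003]; print(ztop,len(t),t.mean(0),cv2.minEnclosingCircle((t[:,:2]*1000).astype(np.float32)))
E
```

```text
{'time_s': 7.2, 'joints': array([-2.05352861e+01,  2.08360924e+01, -1.08331536e+01, -4.55877476e-03,
       -5.83400433e+01,  7.06457674e+01]), 'qd': array([-0.02554766, -0.2542846 ,  0.42470036,  0.06908182, -0.09318285,
        0.01995365]), 'joint_torque': array([-3.35908597e-01, -5.62092018e+01,  2.68824220e+01,  6.40710756e+00,
        7.70417042e-02, -5.89053656e-03]), 'tcp_pos': array([ 0.50254728, -0.39303491,  0.13960555]), 'eef_rot': array([-1.79999418e+02,  1.00502749e-02, -3.98919118e+01]), 'contact_force': array([-0.16545398, -0.71726836, -1.44876872]), 'moment': array([-0.06509337,  0.09811791,  0.01313052]), 'gripper_force': 19.922616183757782, 'gripper_width': 0.0439778343563743}
[(0.83, [221.0, 197.1, 335.5, 336.4])]
(array([   0, 3696,   32,    0,    0,    0,    0,   32,   76,    0,    0,
         56, 1551,  436,  673,  962, 1419, 4594,  198,  138,  481,  741,
        331]), array([0.06 , 0.066, 0.072, 0.078, 0.084, 0.09 , 0.096, 0.102, 0.108,
       0.114, 0.12 , 0.126, 0.132, 0.138, 0.144, 0.15 , 0.156, 0.162,
       0.168, 0.174, 0.18 , 0.186, 0.192, 0.198]))
0.1649055538588079 4618 [ 0.5041837  -0.39423454  0.16497993] ((509.9739990234375, -396.9288024902344), 31.823047637939453)
```

View pics/w3.png

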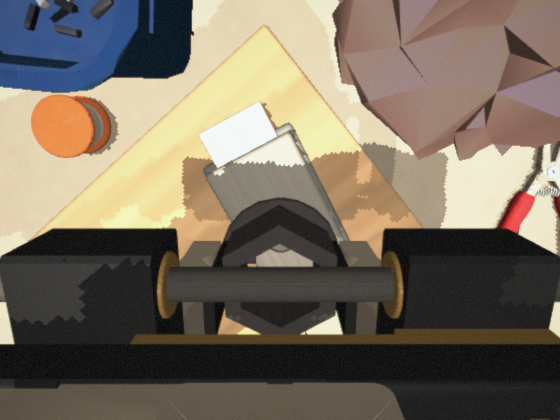

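The nut is held level at (280,255), over the clamp. I'll fit the flange arc for its exact centre.

```bash
python3 - <<'E'
from h import *
from scipy.optimize import least_squares
c=cam('wrist'); s=r.get_state(); print(s['tcp_pos'],s['eef_rot'],s['contact_force']); P=pts(c); T=np.array(s['tcp_pos'])
def fit(zc,tol,rad):
    m=(abs(P[...,2]-zc)<tol)&(np.hypot(P[...,0]-T[0],P[...,1]-T[1])<.035)
    # first (topmost) pixel per column = far arc
    cols=[u for u in range(225,332) if m[:,u].any()]
    e=np.array([P[np.argmax(m[:,u]),u,:2] for u in cols])
    o=least_squares(lambda p:np.hypot(e[:,0]-p[0],e[:,1]-p[1])-rad,T[:2],loss='soft_l1',f_scale=.0005)
    print(len(e),o.x,np.sqrt(np.mean(o.fun**2)))
fit(T[2]-.0107+.005,.0015,.028)
# hex top: along tool x
yaw=np.radians(s['eef_rot'][2]); X=np.array([np.cos(yaw),np.sin(yaw)]);Y=np.array([np.sin(yaw),-np.cos(yaw)])
q=P.reshape(-1,3); q=q[abs(q[:,2]-(T[2]+.0253))<.0015]; a=(q[:,:2]-T[:2])@X*1000; b=(q[:,:2]-T[:2])@Y*1000
k=abs(b)<20; print('hex top extents along tool x',np.percentile(a[k],[.5,99.5]), 'near axis',np.sort(a[abs(b)<3])[[0,-1]])
E
```

```text
[ 0.5026971  -0.39331402  0.13992442] [-1.79989130e+02 -2.78905888e-02 -3.98994529e+01] [-0.3784302  -0.16805653 -0.57164393]
107 [ 0.50189256 -0.39289156] 0.00024082234596120493
hex top extents along tool x [-21.35072383  24.17837539] near axis [-22.08872122  24.93117725]
```

Emit:
{"api": "jog_arm", "payload": {
  "travel": [
    [0.001,0.0012,0.01],
    [0.001,0.0012,0.02],
    [0.001,0.0012,0.03],
    [0.001,0.0012,0.036],
    [0.001,0.0012,0.04],
    [0.001,0.0012,0.042],
    [0.001,0.0012,0.044],
    [0.001,0.0012,0.046],
    [0.001,0.0012,0.048],
    [0.001,0.0012,0.048]
  ],
  "dr": [
    [0,0,0],
    [0,0,0],
    [0,0,0],
    [0,0,0],
    [0,0,0],
    [0,0,0],
    [0,0,0],
    [0,0,0],
    [0,0,0],
    [0,0,0]
  ],
  "claw": [0.4,0.4,0.4,0.4,0.4,0.4,0.4,0.4,0.4,0.4]
}}

```text
time_s: 8.6
tcp_pos: [0.5022, -0.3947, 0.1155]
eef_rot: [-180.0, 0.0, -40.0]
contact_force: [0.6, 0.4, -1.6]
gripper_width: 0.0437
gripper_force: 19.9
```

Emit:
{"api": "jog_arm", "payload": {
  "travel": [
    [0,0,0.002],
    [0,0,0.004],
    [0,0,0.006],
    [0,0,0.008],
    [0,0,0.01],
    [0,0,0.012],
    [0,0,0.014],
    [0,0,0.016],
    [0,0,0.018],
    [0,0,0.018]
  ],
  "dr": [
    [0,0,0],
    [0,0,0],
    [0,0,0],
    [0,0,0],
    [0,0,0],
    [0,0,0],
    [0,0,0],
    [0,0,0],
    [0,0,0],
    [0,0,0]
  ],
  "claw": [0.4,0.4,0.4,0.4,0.4,0.4,0.4,0.4,0.4,0.4]
}}

```text
time_s: 9.85
tcp_pos: [0.5022, -0.3947, 0.1065]
eef_rot: [180.0, 0.0, -40.0]
contact_force: [0.2, 0.5, -1.2]
gripper_width: 0.044
gripper_force: 19.9
```

Emit:
{"api": "jog_arm", "payload": {
  "travel": [
    [0,0,0.002],
    [0,0,0.004],
    [0,0,0.006],
    [0,0,0.008],
    [0,0,0.01],
    [0,0,0.011],
    [0,0,0.012],
    [0,0,0.013],
    [0,0,0.014],
    [0,0,0.014]
  ],
  "dr": [
    [0,0,0],
    [0,0,0],
    [0,0,0],
    [0,0,0],
    [0,0,0],
    [0,0,0],
    [0,0,0],
    [0,0,0],
    [0,0,0],
    [0,0,0]
  ],
  "claw": [0.4,0.4,0.4,0.4,0.4,0.4,0.4,0.4,0.4,0.4]
}}

```text
time_s: 11.1
tcp_pos: [0.5022, -0.3947, 0.0995]
eef_rot: [180.0, 0.0, -40.0]
contact_force: [-0.3, 0.1, -1.7]
gripper_width: 0.044
gripper_force: 19.9
```

Emit:
{"api": "jog_arm", "payload": {
  "travel": [
    [0,0,0.001],
    [0,0,0.0015],
    [0,0,0.002],
    [0,0,0.0025],
    [0,0,0.003],
    [0,0,0.003],
    [0,0,0.003],
    [0,0,0.003],
    [0,0,0.003],
    [0,0,0.003]
  ],
  "dr": [
    [0,0,0],
    [0,0,0],
    [0,0,0],
    [0,0,0],
    [0,0,0],
    [0,0,0],
    [0,0,0],
    [0,0,0],
    [0,0,0],
    [0,0,0]
  ],
  "claw": [0.4,0.4,0.4,0.4,0.4,0.4,0.4,0.4,0.4,0.4]
}}

```text
time_s: 12.35
tcp_pos: [0.5023, -0.3947, 0.0981]
eef_rot: [-180.0, -0.0, -40.0]
contact_force: [0.1, 0.6, -1.3]
gripper_width: 0.0434
gripper_force: 19.9
```

Emit:
{"api": "jog_arm", "payload": {
  "travel": [
    [0,0,0.001],
    [0,0,0.002],
    [0,0,0.003],
    [0,0,0.004],
    [0,0,0.0045],
    [0,0,0.0045],
    [0,0,0.0045],
    [0,0,0.0045],
    [0,0,0.0045],
    [0,0,0.0045]
  ],
  "dr": [
    [0,0,0],
    [0,0,0],
    [0,0,0],
    [0,0,0],
    [0,0,0],
    [0,0,0],
    [0,0,0],
    [0,0,0],
    [0,0,0],
    [0,0,0]
  ],
  "claw": [0.4,0.4,0.4,0.4,0.4,0.4,0.4,0.4,0.4,0.4]
}}

```text
time_s: 13.6
tcp_pos: [0.5023, -0.3947, 0.0958]
eef_rot: [180.0, 0.0, -40.0]
contact_force: [0.3, -0.4, -0.2]
gripper_width: 0.0446
gripper_force: 19.9
```

Emit:
{"api": "jog_arm", "payload": {
  "travel": [
    [0,0,0.0005],
    [0,0,0.001],
    [0,0,0.0015],
    [0,0,0.0018],
    [0,0,0.0018],
    [0,0,0.0018],
    [0,0,0.0018],
    [0,0,0.0018],
    [0,0,0.0018],
    [0,0,0.0018]
  ],
  "dr": [
    [0,0,0],
    [0,0,0],
    [0,0,0],
    [0,0,0],
    [0,0,0],
    [0,0,0],
    [0,0,0],
    [0,0,0],
    [0,0,0],
    [0,0,0]
  ],
  "claw": [0.4,0.4,0.4,0.4,0.4,0.4,0.4,0.4,0.4,0.4]
}}

```text
time_s: 14.85
tcp_pos: [0.5023, -0.3948, 0.0951]
eef_rot: [180.0, -0.0, -40.0]
contact_force: [-0.9, 0.8, 4.2]
gripper_width: 0.0441
gripper_force: 19.9
```

Emit:
{"api": "jog_arm", "payload": {
  "travel": [
    [0,0,0],
    [0,-0.0001,0],
    [0,-0.0001,0],
    [0,-0.0002,0],
    [0,-0.0002,0],
    [0,-0.0003,0],
    [0,-0.0003,0],
    [0,-0.0004,0],
    [0,-0.0004,0],
    [0,-0.0004,0]
  ],
  "dr": [
    [0,0,-0.006],
    [0,0,-0.012],
    [0,0,-0.018],
    [0,0,-0.024],
    [0,0,-0.03],
    [0,0,-0.036],
    [0,0,-0.042],
    [0,0,-0.048],
    [0,0,-0.055],
    [0,0,-0.055]
  ],
  "claw": [0.4,0.4,0.4,0.4,0.4,0.4,0.4,0.4,0.4,0.4]
}}

```text
time_s: 16.1
tcp_pos: [0.503, -0.3946, 0.0951]
eef_rot: [-180.0, -0.1, -20.2]
contact_force: [0.7, 0.4, 2.4]
gripper_width: 0.0438
gripper_force: 19.9
```

Emit:
{"api": "jog_arm", "payload": {
  "travel": [
    [0,0,0],
    [0,-0.0001,0],
    [0,-0.0001,0],
    [0,-0.0002,0],
    [0,-0.0002,0],
    [0,-0.0003,0],
    [0,-0.0003,0],
    [0,-0.0004,0],
    [0,-0.0004,0],
    [0,-0.0004,0]
  ],
  "dr": [
    [0,0,-0.006],
    [0,0,-0.012],
    [0,0,-0.018],
    [0,0,-0.024],
    [0,0,-0.03],
    [0,0,-0.036],
    [0,0,-0.042],
    [0,0,-0.048],
    [0,0,-0.055],
    [0,0,-0.055]
  ],
  "claw": [0.4,0.4,0.4,0.4,0.4,0.4,0.4,0.4,0.4,0.4]
}}

```text
time_s: 17.35
tcp_pos: [0.5029, -0.3943, 0.0951]
eef_rot: [180.0, -0.0, -0.4]
contact_force: [1.9, 2.9, 3.7]
gripper_width: 0.0441
gripper_force: 19.9
```

Emit:
{"api": "jog_arm", "payload": {
  "travel": [
    [0.0004,-0.0006,0],
    [0.0004,-0.0006,0],
    [0.0004,-0.0007,0],
    [0.0004,-0.0007,0],
    [0.0004,-0.0008,0],
    [0.0004,-0.0008,0],
    [0.0004,-0.0009,0],
    [0.0004,-0.001,0],
    [0.0004,-0.001,0],
    [0.0004,-0.001,0]
  ],
  "dr": [
    [0,0,-0.006],
    [0,0,-0.012],
    [0,0,-0.018],
    [0,0,-0.024],
    [0,0,-0.03],
    [0,0,-0.036],
    [0,0,-0.042],
    [0,0,-0.048],
    [0,0,-0.055],
    [0,0,-0.055]
  ],
  "claw": [0.4,0.4,0.4,0.4,0.4,0.4,0.4,0.4,0.4,0.4]
}}

```text
time_s: 18.6
tcp_pos: [0.502, -0.3938, 0.0943]
eef_rot: [-179.9, 0.1, 19.4]
contact_force: [0.3, 0.4, -0.2]
gripper_width: 0.0436
gripper_force: 19.9
```

Emit:
{"api": "jog_arm", "payload": {
  "travel": [
    [0,0,0.001],
    [0,0,0.002],
    [0,0,0.003],
    [0,0,0.004],
    [0,0,0.004],
    [0,0,0.004],
    [0,0,0.004],
    [0,0,0.004],
    [0,0,0.004],
    [0,0,0.004]
  ],
  "dr": [
    [0,0,0],
    [0,0,0],
    [0,0,0],
    [0,0,0],
    [0,0,0],
    [0,0,0],
    [0,0,0],
    [0,0,0],
    [0,0,0],
    [0,0,0]
  ],
  "claw": [0.4,0.4,0.4,0.4,0.4,0.4,0.4,0.4,0.4,0.4]
}}

```text
time_s: 19.85
tcp_pos: [0.5026, -0.3938, 0.0929]
eef_rot: [-180.0, 0.0, 19.4]
contact_force: [0.3, 4.3, 2.2]
gripper_width: 0.0438
gripper_force: 19.9
```

Emit:
{"api": "jog_arm", "payload": {
  "travel": [
    [0.0003,-0.0008,0],
    [0.0003,-0.0008,0],
    [0.0003,-0.0008,0],
    [0.0003,-0.0008,0],
    [0.0003,-0.0008,0],
    [0.0003,-0.0009,0.001],
    [0.0003,-0.0009,0.002],
    [0.0003,-0.0009,0.002],
    [0.0003,-0.0009,0.002],
    [0.0003,-0.0009,0.002]
  ],
  "dr": [
    [0,0,-0.006],
    [0,0,-0.012],
    [0,0,-0.018],
    [0,0,-0.024],
    [0,0,-0.024],
    [0,0,-0.024],
    [0,0,-0.024],
    [0,0,-0.024],
    [0,0,-0.024],
    [0,0,-0.024]
  ],
  "claw": [0.4,0.4,0.4,0.4,0.4,0.4,0.4,0.4,0.4,0.4]
}}

```text
time_s: 21.1
tcp_pos: [0.5027, -0.3934, 0.092]
eef_rot: [180.0, -0.0, 28.1]
contact_force: [-0.1, 0.5, -0.9]
gripper_width: 0.044
gripper_force: 19.9
```

Emit:
{"api": "jog_arm", "payload": {
  "travel": [
    [0,0,0.001],
    [0,0,0.002],
    [0,0,0.003],
    [0,0,0.004],
    [0,0,0.005],
    [0,0,0.006],
    [0,0,0.006],
    [0,0,0.006],
    [0,0,0.006],
    [0,0,0.006]
  ],
  "dr": [
    [0,0,0],
    [0,0,0],
    [0,0,0],
    [0,0,0],
    [0,0,0],
    [0,0,0],
    [0,0,0],
    [0,0,0],
    [0,0,0],
    [0,0,0]
  ],
  "claw": [0.4,0.4,0.4,0.4,0.4,0.4,0.4,0.4,0.4,0.4]
}}

```text
time_s: 22.35
tcp_pos: [0.5026, -0.3934, 0.0889]
eef_rot: [-180.0, 0.0, 28.1]
contact_force: [0.5, 0.3, -2.1]
gripper_width: 0.0439
gripper_force: 19.9
```

Emit:
{"api": "jog_arm", "payload": {
  "travel": [
    [0,0,0.0005],
    [0,0,0.001],
    [0,0,0.0015],
    [0,0,0.002],
    [0,0,0.0025],
    [0,0,0.003],
    [0,0,0.003],
    [0,0,0.003],
    [0,0,0.003],
    [0,0,0.003]
  ],
  "dr": [
    [0,0,0],
    [0,0,0],
    [0,0,0],
    [0,0,0],
    [0,0,0],
    [0,0,0],
    [0,0,0],
    [0,0,0],
    [0,0,0],
    [0,0,0]
  ],
  "claw": [0.4,0.4,0.4,0.4,0.4,0.4,0.4,0.4,0.4,0.4]
}}

```text
time_s: 23.6
tcp_pos: [0.5027, -0.3934, 0.0874]
eef_rot: [180.0, -0.0, 28.1]
contact_force: [-0.4, 0.2, -0.7]
gripper_width: 0.0444
gripper_force: 19.9
```

Emit:
{"api": "jog_arm", "payload": {
  "travel": [
    [0,0,0.0005],
    [0,0,0.001],
    [0,0,0.0015],
    [0,0,0.0015],
    [0,0,0.0015],
    [0,0,0.0015],
    [0,0,0.0015],
    [0,0,0.0015],
    [0,0,0.0015],
    [0,0,0.0015]
  ],
  "dr": [
    [0,0,0],
    [0,0,0],
    [0,0,0],
    [0,0,0],
    [0,0,0],
    [0,0,0],
    [0,0,0],
    [0,0,0],
    [0,0,0],
    [0,0,0]
  ],
  "claw": [0.4,0.4,0.4,0.4,0.4,0.4,0.4,0.4,0.4,0.4]
}}

```text
time_s: 24.85
tcp_pos: [0.5028, -0.3935, 0.0869]
eef_rot: [180.0, -0.0, 28.1]
contact_force: [-1.4, 1.7, 5.2]
gripper_width: 0.0436
gripper_force: 19.9
```

Emit:
{"api": "jog_arm", "payload": {
  "travel": [
    [0,0,0],
    [0,0.0001,0.0005],
    [0,0.0002,0.001],
    [0,0.0003,0.0015],
    [0,0.0003,0.002],
    [0,0.0004,0.0025],
    [0,0.0005,0.003],
    [0,0.0006,0.0035],
    [0,0.0006,0.004],
    [0,0.0006,0.004]
  ],
  "dr": [
    [0,0,0.01],
    [0,0,0.02],
    [0,0,0.03],
    [0,0,0.04],
    [0,0,0.05],
    [0,0,0.06],
    [0,0,0.07],
    [0,0,0.08],
    [0,0,0.083],
    [0,0,0.083]
  ],
  "claw": [0.4,0.4,0.4,0.4,0.4,0.4,0.4,0.4,0.4,0.4]
}}

```text
time_s: 26.1
tcp_pos: [0.5029, -0.3938, 0.0847]
eef_rot: [180.0, -0.0, -1.7]
contact_force: [-0.9, -0.6, 2.1]
gripper_width: 0.0439
gripper_force: 19.9
```

```bash
python3 -c "
from h import *
s=r.get_state();print(s['moment'],s['contact_force'],s['tcp_pos'],s['eef_rot'])"
```

```text
[-0.3126655   0.23910456 -0.00519674] [-0.92272004 -0.61462073  2.14682747] [ 0.50287249 -0.39383485  0.08466983] [ 1.79988342e+02 -1.02147172e-02 -1.74944289e+00]
```

Emit:
{"api": "jog_arm", "payload": {
  "travel": [
    [0,0,0],
    [0,0.0001,0.001],
    [0,0.0002,0.0015],
    [0,0.0003,0.002],
    [0,0.0003,0.0025],
    [0,0.0004,0.003],
    [0,0.0005,0.0035],
    [0,0.0006,0.004],
    [0,0.0006,0.0045],
    [0,0.0006,0.0045]
  ],
  "dr": [
    [0,0,0.01],
    [0,0,0.02],
    [0,0,0.03],
    [0,0,0.04],
    [0,0,0.05],
    [0,0,0.06],
    [0,0,0.07],
    [0,0,0.08],
    [0,0,0.083],
    [0,0,0.083]
  ],
  "claw": [0.4,0.4,0.4,0.4,0.4,0.4,0.4,0.4,0.4,0.4]
}}

```text
time_s: 27.35
tcp_pos: [0.5027, -0.3939, 0.0822]
eef_rot: [-180.0, 0.0, -31.6]
contact_force: [-0.5, 1.0, 1.6]
gripper_width: 0.0437
gripper_force: 19.9
```

```bash
python3 -c "
from h import *
s=r.get_state();print(s['moment'],s['contact_force'],s['tcp_pos'],s['eef_rot'])"
```

```text
[-0.13279264  0.15782428  0.00103752] [-0.52030602  1.0343247   1.62687072] [ 0.50270463 -0.39388942  0.08223895] [-1.79996451e+02  1.40142326e-02 -3.16104677e+01]
```

Emit:
{"api": "jog_arm", "payload": {
  "travel": [
    [0,0,0],
    [0,0,0],
    [-0.001,0.0006,0],
    [-0.001,0.0006,0],
    [-0.001,0.0006,0],
    [-0.001,0.0006,0],
    [-0.001,0.0006,0],
    [-0.001,0.0006,0],
    [-0.001,0.0006,0],
    [-0.001,0.0006,0]
  ],
  "dr": [
    [0,0,0],
    [0,0,0],
    [0,0,-0.025],
    [0,0,-0.05],
    [0,0,-0.075],
    [0,0,-0.1],
    [0,0,-0.13],
    [0,0,-0.1667],
    [0,0,-0.1667],
    [0,0,-0.1667]
  ],
  "claw": [0.75,0.75,0.75,0.75,0.75,0.75,0.75,0.75,0.75,0.75]
}}

```text
time_s: 28.6
tcp_pos: [0.5022, -0.3939, 0.0823]
eef_rot: [-180.0, 0.0, 28.3]
contact_force: [0.6, 0.3, -0.8]
gripper_width: 0.0653
gripper_force: 0.0
```

Emit:
{"api": "jog_arm", "payload": {
  "travel": [
    [0,0,0],
    [0,0,0],
    [0,0,0],
    [0,0,0],
    [0,0,0],
    [0,0,0],
    [0,0,0],
    [0,0,0],
    [0,0,0],
    [0,0,0]
  ],
  "dr": [
    [0,0,0],
    [0,0,0],
    [0,0,0],
    [0,0,0],
    [0,0,0],
    [0,0,0],
    [0,0,0],
    [0,0,0],
    [0,0,0],
    [0,0,0]
  ],
  "claw": [0.4,0.4,0.4,0.4,0.4,0.4,0.4,0.4,0.4,0.4],
  "newtons": 25
}}

```text
time_s: 29.85
tcp_pos: [0.5022, -0.3939, 0.0824]
eef_rot: [-180.0, -0.0, 28.3]
contact_force: [-0.2, 0.4, 0.0]
gripper_width: 0.0439
gripper_force: 24.9
```

```bash
python3 -c "
from h import *
s=r.get_state();print(s['moment'],s['contact_force'],s['tcp_pos'],s['eef_rot'])"
```

```text
[0.0168818  0.01249173 0.02406749] [-0.23862926  0.39303738  0.00124717] [ 0.50219999 -0.39393368  0.08238535] [-1.79997564e+02 -1.77772160e-04  2.83310746e+01]
```

Emit:
{"api": "jog_arm", "payload": {
  "travel": [
    [0,0,0.0003],
    [0,0,0.0006],
    [0,0,0.001],
    [0,0,0.0013],
    [0,0,0.0016],
    [0,0,0.002],
    [0,0,0.0023],
    [0,0,0.0025],
    [0,0,0.0025],
    [0,0,0.0025]
  ],
  "dr": [
    [0,0,0.005],
    [0,0,0.01],
    [0,0,0.015],
    [0,0,0.02],
    [0,0,0.025],
    [0,0,0.03],
    [0,0,0.035],
    [0,0,0.0417],
    [0,0,0.0417],
    [0,0,0.0417]
  ],
  "claw": [0.4,0.4,0.4,0.4,0.4,0.4,0.4,0.4,0.4,0.4]
}}

```text
time_s: 31.1
tcp_pos: [0.5023, -0.3939, 0.0814]
eef_rot: [180.0, -0.0, 13.4]
contact_force: [-1.0, 3.6, 4.2]
gripper_width: 0.0445
gripper_force: 24.9
```

```bash
python3 -c "
from h import *
s=r.get_state();print(s['moment'],s['contact_force'],s['tcp_pos'],s['eef_rot'])"
```

```text
[ 0.72710139  0.27153569 -0.06946105] [-1.03809307  3.58176322  4.1841484 ] [ 0.50232346 -0.39393719  0.08139576] [ 1.79990117e+02 -1.51544868e-02  1.33527724e+01]
```

Emit:
{"api": "jog_arm", "payload": {
  "travel": [
    [0,-0.0004,0],
    [0,-0.0004,0],
    [0,-0.0004,0],
    [0,-0.0004,0],
    [0,-0.0004,0],
    [0,-0.0004,0],
    [0,-0.0004,0],
    [0,-0.0004,0],
    [0,-0.0004,0],
    [0,-0.0004,0]
  ],
  "dr": [
    [0,0,0.004],
    [0,0,0.008],
    [0,0,0.012],
    [0,0,0.016],
    [0,0,0.02],
    [0,0,0.024],
    [0,0,0.028],
    [0,0,0.028],
    [0,0,0.028],
    [0,0,0.028]
  ],
  "claw": [0.4,0.4,0.4,0.4,0.4,0.4,0.4,0.4,0.4,0.4]
}}

```text
time_s: 32.35
tcp_pos: [0.5023, -0.3938, 0.0814]
eef_rot: [180.0, -0.0, 3.2]
contact_force: [-1.5, 3.0, 5.7]
gripper_width: 0.0438
gripper_force: 24.9
```

```bash
python3 -c "
from h import *
s=r.get_state();print(s['moment'],s['contact_force'],s['tcp_pos'],s['eef_rot'])"
```

```text
[1.02583625 0.23000858 0.01298635] [-1.48220675  2.98086373  5.67652593] [ 0.5023087  -0.39375402  0.08139036] [ 1.79992872e+02 -2.01665480e-02  3.19193976e+00]
```

Emit:
{"api": "jog_arm", "payload": {
  "travel": [
    [0,-0.0004,0],
    [0,-0.0004,0],
    [0,-0.0004,0],
    [0,-0.0004,0],
    [0,-0.0004,0],
    [0,-0.0004,0],
    [0,-0.0004,0],
    [0,-0.0004,0],
    [0,-0.0004,0],
    [0,-0.0004,0]
  ],
  "dr": [
    [0,0,0.003],
    [0,0,0.006],
    [0,0,0.009],
    [0,0,0.012],
    [0,0,0.015],
    [0,0,0.018],
    [0,0,0.02],
    [0,0,0.02],
    [0,0,0.02],
    [0,0,0.02]
  ],
  "claw": [0.4,0.4,0.4,0.4,0.4,0.4,0.4,0.4,0.4,0.4]
}}

```text
time_s: 33.6
tcp_pos: [0.5022, -0.3936, 0.0813]
eef_rot: [180.0, -0.0, -4.0]
contact_force: [-0.6, 2.3, 4.8]
gripper_width: 0.0437
gripper_force: 25.0
```

```bash
python3 -c "
from h import *
s=r.get_state();print(s['moment'],s['contact_force'],s['tcp_pos'],s['eef_rot'],s['joints'])"
```

```text
[1.00361325 0.21168945 0.1098618 ] [-0.56971204  2.31335112  4.80381221] [ 0.50219427 -0.39358413  0.08126243] [ 1.79997670e+02 -1.05867141e-02 -3.99395365e+00] [-2.05934605e+01  2.41037444e+01 -1.44027505e+01 -1.01153471e-03
 -5.14826939e+01  1.06600136e+02]
```

Emit:
{"api": "jog_arm", "payload": {
  "travel": [
    [0,0,0],
    [0,0,0],
    [0,0,0],
    [0,0,0],
    [0,0,0],
    [0,0,0],
    [0,0,0],
    [0,0,0],
    [0,0,0],
    [0,0,0]
  ],
  "dr": [
    [0,0,0.003],
    [0,0,0.006],
    [0,0,0.009],
    [0,0,0.012],
    [0,0,0.014],
    [0,0,0.014],
    [0,0,0.014],
    [0,0,0.014],
    [0,0,0.014],
    [0,0,0.014]
  ],
  "claw": [0.4,0.4,0.4,0.4,0.4,0.4,0.4,0.4,0.4,0.4]
}}

```text
time_s: 34.85
tcp_pos: [0.5019, -0.3934, 0.081]
eef_rot: [-180.0, 0.0, -9.0]
contact_force: [-1.4, 5.2, 5.3]
gripper_width: 0.0437
gripper_force: 25.0
```

```bash
python3 -c "
from h import *
s=r.get_state();print(s['moment'],s['contact_force'],s['tcp_pos'],s['eef_rot'])"
```

```text
[1.56026178 0.46347448 0.24693844] [-1.42626637  5.23679302  5.31424387] [ 0.50191471 -0.39338675  0.08101637] [-1.79985364e+02  2.79710208e-02 -9.02213518e+00]
```

Emit:
{"api": "jog_arm", "payload": {
  "travel": [
    [0,0,0],
    [0,0,0],
    [0,0,0],
    [0,0,0],
    [0,0,0],
    [0,0,0],
    [0,0,0],
    [0,0,0],
    [0,0,0],
    [0,0,0]
  ],
  "dr": [
    [0,0,0],
    [0,0,0.002],
    [0,0,0.004],
    [0,0,0.006],
    [0,0,0.008],
    [0,0,0.01],
    [0,0,0.011],
    [0,0,0.011],
    [0,0,0.011],
    [0,0,0.011]
  ],
  "claw": [0.4,0.4,0.4,0.4,0.4,0.4,0.4,0.4,0.4,0.4],
  "newtons": 45
}}

```text
time_s: 36.1
tcp_pos: [0.5018, -0.3934, 0.081]
eef_rot: [-180.0, 0.0, -12.9]
contact_force: [-3.2, 6.1, 4.0]
gripper_width: 0.0438
gripper_force: 45.0
```

```bash
python3 -c "
from h import *
s=r.get_state();print(s['moment'],s['contact_force'],s['tcp_pos'],s['eef_rot'])"
```

```text
[1.48387912 0.59756763 0.49900199] [-3.17890277  6.05246907  3.98435617] [ 0.50180682 -0.39336172  0.08099581] [-1.79993556e+02  4.14091950e-02 -1.29490184e+01]
```

Emit:
{"api": "jog_arm", "payload": {
  "travel": [
    [0,0,0],
    [0,0,0],
    [0,0,0],
    [0,0,0],
    [0,0,0],
    [0,0,0],
    [0,0,0],
    [0,0,0],
    [0,0,0],
    [0,0,0]
  ],
  "dr": [
    [0,0,0.001],
    [0,0,0.002],
    [0,0,0.003],
    [0,0,0.004],
    [0,0,0.005],
    [0,0,0.006],
    [0,0,0.006],
    [0,0,0.006],
    [0,0,0.006],
    [0,0,0.006]
  ],
  "claw": [0.4,0.4,0.4,0.4,0.4,0.4,0.4,0.4,0.4,0.4]
}}

```text
time_s: 37.35
tcp_pos: [0.5017, -0.3934, 0.081]
eef_rot: [-180.0, 0.1, -15.1]
contact_force: [-2.2, 5.2, 4.4]
gripper_width: 0.0437
gripper_force: 45.1
```

```bash
python3 -c "
from h import *
s=r.get_state();print(s['moment'],s['contact_force'],s['tcp_pos'],s['eef_rot'])"
```

```text
[1.53166248 0.61943918 0.71580946] [-2.24987233  5.16725903  4.38533766] [ 0.50169949 -0.39335384  0.08095237] [-1.79998977e+02  5.88168468e-02 -1.50857185e+01]
```

Torque is 0.72 Nm, which is snug. I'll let go, rise 90 mm and look.

Emit:
{"api": "jog_arm", "payload": {
  "travel": [
    [0,0,0],
    [0,0,0],
    [0,0,0],
    [0,0,0],
    [0,0,-0.05],
    [0,0,-0.12],
    [0,0,-0.18],
    [0,0,-0.18],
    [0,0,-0.18],
    [0,0,-0.18]
  ],
  "dr": [
    [0,0,0],
    [0,0,0],
    [0,0,0],
    [0,0,0],
    [0,0,0],
    [0,0,0],
    [0,0,0],
    [0,0,0],
    [0,0,0],
    [0,0,0]
  ],
  "claw": [0.8,0.8,0.8,0.8,0.8,0.8,0.8,0.8,0.8,0.8]
}}

```text
time_s: 38.6
tcp_pos: [0.5016, -0.3933, 0.17]
eef_rot: [-180.0, 0.1, -15.1]
contact_force: [0.2, 0.4, 0.4]
gripper_width: 0.0703
gripper_force: 0.0
```

```bash
python3 - <<'E'
from h import *
c=cam('wrist'); s=r.get_state(); print(s['tcp_pos'],s['contact_force'],s['moment']); save(c,'w4.png',(140,60,420,270),2.5); P=pts(c)
q=P.reshape(-1,3); q=q[np.hypot(q[:,0]-.502,q[:,1]+.3937)<.06]
t=q[(q[:,2]>.103)&(q[:,2]<.109)&(np.hypot(q[:,0]-.502,q[:,1]+.3937)>.016)]; f=np.c_[t[:,:2]-[.502,-.3937],np.ones(len(t))]
k=np.linalg.lstsq(f,t[:,2],rcond=None)[0]; print('nut top',len(t),k,cv2.minEnclosingCircle((t[:,:2]*1000).astype(np.float32)))
fl=q[(q[:,2]>.072)&(q[:,2]<.079)]; print('flange z',len(fl),np.median(fl[:,2])); st=q[(q[:,2]>.066)&(q[:,2]<.0725)];print('strap',len(st),np.median(st[:,2]))
p=q[(q[:,2]>.109)&(q[:,2]<.114)]; print('pilot',np.median(p[:,2]) if len(p) else 0)
E
```

```text
[ 0.50164441 -0.39333987  0.17004084] [ 0.26556413 -0.01846459 -0.04488475] [-0.07387103  0.02616564  0.02366425]
nut top 2153 [-0.00080258 -0.00067775  0.10625664] ((502.2597351074219, -393.70172119140625), 25.294618606567383)
flange z 869 0.07516186014058884
strap 4841 0.07024524464333826
pilot 0.1102475634658526
```

View pics/w4.png

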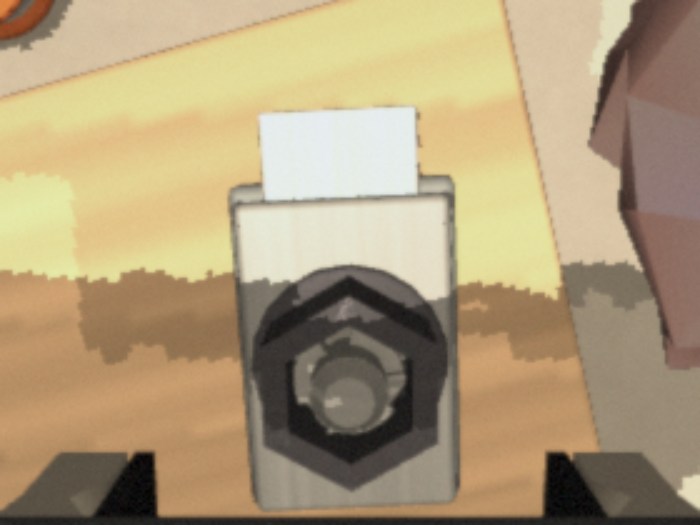

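The nut, crop pixel (350,375), lies flat and centred. Its top is at 106.26 mm and the strap at 70.25 mm, which is 36.0 mm and so seated, with tilt below 0.001 rad. The gripper is clear, so I'll hand it in.

```bash
python3 -c "
from plant import r
print(r.close_job())"
```

```text
the job is handed in; nothing more can be done
None
```

The job is handed in: the nut is threaded on the stud, seated flat on the strap, tightened to about 0.7 Nm and released at 38.6 s; handing in returned no verdict, so I don't know how it was judged.

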